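# Light a small find from the side and hold the lamp for the exposure

### The arm

A 7-joint arm with a two-finger parallel gripper is mounted at the origin on the work surface. World frame = base frame: x ahead of the robot, y to its left, z up, the work surface at z = 0. Lengths are in m, angles in rad, forces in N, time in s.
With the tool pointing down it reaches from about 0.35 to 0.9 m from the base axis. Payload 7.2 kg.
Tool frame: the origin (TCP) lies on the centre line of the jaws, within the pads' length; the fingertips stand 25 mm ahead of it and the grasp point (between the pads) lies 6 mm ahead of it; z points along the fingers, y is the line along which they close (so a half turn about z gives the same grasp; the last joint's range is limited). The gripper opens to 85 mm and grips with 20 to 120 N. Pads are 22 mm wide; open, the fingers measure 114 mm over their backs; the gripper's body (76 mm by 85 mm) begins 54 mm behind the grasp point. The pads swing forward as they close: fully open they stand 13 mm farther back than shut.
Start: joints at [-1.29, 0.411, -0.013, 1.596, 0.006, 1.134, -0.082], TCP at [0.214, 0.587, 0.228] pointing down, gripper open.
Joint ranges: [-2.95, 2.95], [-0.29, 1.99], [-1.47, 1.44], [0.14, 2.54], [-1.03, 4.17], [0.13, 1.85], [-2.86, 2.86]. Speed limits (rad/s): [2.39, 2.39, 3.01, 3.01, 3.14, 3.14, 3.14].

### API

Orientations are given as a unit quaternion [w, x, y, z].
In Python, from plant import arm gives the robot as it stands. The module is installed in compiled form; this text tells all that it offers.
- The arm moves only by the tool drive_tool, never from a script. Its argument "steps" is a list of rows, each a list of 2 entries, a list of its own where there are three numbers: the shift along the tool's x, y, z in m, then the turn about the tool's z in rad. In form: [[[tx, ty, tz], spin], ...]. A call has 1 to 12 rows; each row shifts and turns the commanded pose from where the row before left it, along the tool's axes as they then stand; what a row does not reach is not made up. A row lasts 1/12 s, in which the tool goes at most 41.7 mm and 7.16 degrees, less where a joint would pass 70% of its speed; a pose out of reach is approached as far as the arm can. A call is refused whole if a number of a shift passes 0.0417 or a number of a turn 0.125, either way. A call with a gripper value outside its range is refused whole. "claw" is the opening, from 0 (shut) to 1 (fully open), set as the call begins (left out, the last holds). The fingers move at their own pace and stop on an object; "grip_force" is the grip in N (left out, the last holds). Time passes only in rows, so rows that do not move let the fingers close. It gives the time, the measured TCP pose, the force, the opening and the grip force at its end, in the units of the state.
- arm.state(): the state, without advancing time (a new reading comes with each control period).
- arm.get_image(name): name is "scene" or "top"; returns a dict with "pixels" (400x640x3 uint8, red, green, blue), "z_map" (400x640 float32, m along the optical axis (not along the pixel's ray), 0 where there is no reading), "fx", "fy", "cx", "cy" (pixels), "R" (3x3) and "t" (3): a world point X has camera coordinates R X + t. Camera axes: x right, y down, z forward; pixel columns grow to the right and rows downward; lengths in m; the calibration is good to about 2 mm. A picture is of the moment at which its call begins.
- arm.sign_off(): hands the job in; it is judged then, once.
Trained networks look in a picture, given as the dict that the camera call returned (one of the last four; its "shot" number tells which), for a name from the list of things; names that differ only in an ending like _2 or _b are one class to them, and where a whole thing is asked for, a point or a joint stands for the part that bears it (a point fixed in the world has none). Each returns a list of dicts, best first, with "p" (0 to 1); they miss things now and then, are a little off and sometimes report something else, mostly with a low value. They report only what shows in the picture. A call takes as long as a camera call. They do not tell look-alikes from the thing itself.
- arm.regions_of(target, picture): "pixels" (400x640 bool, what is visible of it) and "extent" ([left, top, right, bottom] in pixels, round what is visible of it).
The state is a dict: "t": time; "joints": joint angles; "qvel": joint speeds; "joint_efforts": joint torques, N m; "eef_pos": TCP position; "tcp_rot": TCP orientation; "wrist_force": force on the tool from outside, world axes, zero at the start; "torque": the same for the moment, N m; "gripper_width": opening from 0.0 (shut) to 1.0 (fully open); "grip_force": force on a finger pad.
Only numpy, scipy, OpenCV 4.12 (cv2) and the standard library are available. Lean on these libraries where they do the work, as an engineer would, in place of code of your own. Each camera call takes 0.05 s, during which the arm holds its last target. There are 200 camera calls.

### The job

Take the small bone ring out of the finds tray and set it down gently, flat, in the middle of the round stage of the lighting stand, leaving the other finds, the loupe and the stand's brass pointer as they are. Then swing the hinged light panel up by its bow handle until it stands at the angle at which the pointer is set on the quadrant. The panel's hinge does not stay up by itself: finish while still holding it at that angle with the gripper, steady, for the exposure.

Things in the scene. Friction and masses are not known exactly. Their poses are not given: they have to be found in the camera images.
- ring_mid (a point): centre of the bone ring, a plain turned ring of 28 mm outer and 18 mm inner diameter, 12 mm high, about 10 to 18 g, lying flat (its own z is the ring's axis) in one of the tray's four compartments; the only find with a wide hole
- tray: cardboard finds tray 200 x 200 mm, 22 mm high, fixed, walls and the cross of dividers 4 mm thick: four square compartments of 94 mm, one find in each, which one varies; origin at the centre of its underside, x and y along its sides; inner floor 4 mm above the origin; compartment centres at x, y = plus or minus 49 mm
- whorl_mid (a point): centre of a bone spindle whorl, a disc of 36 mm diameter, 14 mm high, with a narrow 8 mm hole; in the tray, to be left there
- die_mid (a point): centre of a bone gaming die, a 16 mm cube; in the tray, to be left there
- plaque_mid (a point): centre of a flat bone plaque 44 x 18 x 7 mm; in the tray, to be left there
- loupe_mid (a point): centre of a black stand loupe, 50 mm diameter, 36 mm high, standing on the bench beyond the stand; to be left alone
- stand: fixed lighting stand: base 200 mm along its x, from y = -125 to +135 mm, top 16 mm above the bench. Origin on the bench below the middle of the hinge pin, which lies along x, 45 mm up. Stage on the +y side of the pin, panel on the -y side. Slotted quadrant (radius 98 to 126 mm about the pin, top 172 mm above the bench, a line every 10 degrees) at x = 100 mm. Dimmer box 50 x 30 x 28 mm on the base at x -65, y 115 mm
- stage_top (a point): centre of the top face of the round black stage, 80 mm diameter, marked by a cross hair; 30 mm above the bench, at x = 0, y = +80 mm of the stand
- light_panel (a joint): angle of the light panel above level, rad: 0 lying flat on its rests (its start), growing as the handle edge swings up and over towards the stage; stop at 1.4. Turns almost freely and falls back when let go. Framed lamp, 176 mm along the pin, 14 mm thick (and 6 mm fins below), reaching 145 mm from the pin, 0.28 to 0.56 kg
- panel_handle (a point): middle of the grip bar of the panel's steel bow handle: round bar 10 mm thick, parallel to the pin, 190 mm from it in the panel's mid-plane, 100 mm between its end stems; 40 mm free gap between bar and panel edge, so it can be pinched from above; 45 mm above the bare bench when flat. Axes: x along the pin, -y from pin to handle
- panel_hinge (a point): middle of the hinge pin (45 mm above the bench); axes turn with the panel: x along the pin, -y from the hinge towards the handle
- pointer (a joint): angle at which the brass pointer is clamped on the quadrant, rad above level, measured as the panel's angle is: the panel is at the mark when both have the same value. Varies from 0.55 to 1.15; it is stiff and must not be moved
- pointer_tip (a point): tip of the brass pointer, a 9 mm wide strip that turns about the hinge pin's line at the outer (+x) face of the quadrant, its tip 132 mm from the pin; -y of this frame points along the pointer away from the pin
Mind the look-alikes: they are no part of the job. What is shaped like the part that bears ring_mid but blue or purple is not meant.

How it is judged:
By the outcome, as a careful person would: the job done as asked, in the order asked, and still so for the second after the job is handed in, while the arm keeps its last pose, push and grip.
It also fails if it takes over 62 s, if anything falls off the work surface, if the arm or the gripper's body presses on something with over 40 N, if the wrist force passes 120 N, or if a joint passes its speed limit or range.

## Working session

There is one attempt and no reset: what is moved stays moved. The work goes in short steps, Python scripts to look and compute and a tool call to move; the robot and the scene stay as the last step left them, time stands still between calls to the robot, and variables do not carry over. Pictures are saved under pics/ and viewed, at most 10 in all, crops included, and the job is handed in when it is done.

Besides the shell and the picture viewer there is one more tool, called by a JSON object that holds its "api" and its "payload". drive_tool: Moves the arm, as the interface text tells. Its arguments: {"type":"object","properties":{"steps":{"type":"array","items":{"type":"array"}},"claw":{"type":"number"},"grip_force":{"type":"number"}},"required":["steps"]}

```bash
mkdir -p pics
cat > h.py <<'E'
import numpy as np, cv2
from plant import arm
def world(p,m):
    v,u=np.nonzero(m&(p["z_map"]>0)); z=p["z_map"][v,u]
    c=np.stack([(u-p["cx"])*z/p["fx"],(v-p["cy"])*z/p["fy"],z],1)
    return (c-p["t"])@p["R"]
def save(p,n,box=None,s=1):
    im=p["pixels"][:,:,::-1]
    if box: im=im[box[1]:box[3],box[0]:box[2]]
    cv2.imwrite(n,cv2.resize(im,None,fx=s,fy=s,interpolation=cv2.INTER_CUBIC))
E
python3 - <<'E'
from h import *
print(arm.state())
for c in ("scene","top"):
    p=arm.get_image(c); save(p,f"pics/{c}0.png"); print(c,p["fx"],p["cx"],p["cy"],p["R"].round(3).tolist(),p["t"])
    np.savez(f"{c}0.npz",**p)
    for n in ("ring_mid","whorl_mid","die_mid","plaque_mid","loupe_mid","stand","tray","light_panel","pointer","panel_handle"):
        try:
            for r in arm.regions_of(n,p)[:3]:
                w=world(p,r["pixels"]); print(n,round(r["p"],2),r["extent"],np.median(w,0).round(4),np.percentile(w,98,axis=0).round(3),np.percentile(w,2,axis=0).round(3))
        except Exception as e: print(n,e)
E
```

```text
{'t': 0.0, 'joints': array([-1.29019433,  0.41189334, -0.01272156,  1.5970768 ,  0.00559865,
        1.13427908, -0.0821747 ]), 'qvel': array([ 1.08984808e-03,  1.19645155e-03, -1.22662745e-03, -6.57498920e-05,
        1.03937046e-03, -1.00733090e-03, -2.38043679e-04]), 'joint_efforts': array([ 7.74357759e-04, -6.00632787e+01,  6.82800841e-01, -2.99396110e+01,
        1.39702437e-02,  1.06498829e-02, -2.27629516e-05]), 'eef_pos': array([0.21346729, 0.58687096, 0.2272437 ]), 'tcp_rot': array([-8.61038364e-05,  1.73489499e-01,  9.84835386e-01, -8.05896249e-04]), 'wrist_force': array([ 0.57141567, -0.30288657,  0.59959982]), 'torque': array([ 0.05705598, -0.01922995, -0.02555596]), 'grip_force': 0.0, 'gripper_width': 1.0013063924101864}
scene 415.11299235746725 319.7767236036674 201.65688495788817 [[-0.697, 0.717, 0.01], [0.546, 0.54, -0.64], [-0.465, -0.441, -0.768]] [ 0.35177643 -0.27605687  1.1186932 ]
ring_mid 0.55 [406.8, 246.2, 419.1, 262.1] [0.4809 0.2229 0.0135] [0.493 0.235 0.018] [0.468 0.208 0.004]
ring_mid 0.42 [365.1, 213.7, 379.7, 226.3] [0.4721 0.1108 0.0111] [0.484 0.124
[... 2460 characters left out ...]
 0.019 0.111] [ 0.407 -0.285  0.012]
tray 0.64 [162.0, 156.8, 266.8, 259.5] [0.5197 0.2755 0.0044] [0.623 0.38  0.023] [0.416 0.172 0.   ]
tray 0.47 [198.7, 225.8, 207.5, 243.5] [0.4551 0.3072 0.0104] [0.474 0.317 0.013] [0.437 0.298 0.004]
light_panel 0.55 [374.3, 157.0, 472.3, 248.5] [ 0.5234 -0.1879  0.0515] [ 0.61  -0.107  0.055] [ 0.441 -0.301  0.002]
light_panel 0.39 [181.9, 187.2, 197.4, 203.1] [0.5486 0.3381 0.017 ] [0.563 0.353 0.021] [0.533 0.322 0.005]
pointer 0.62 [396.9, 151.5, 404.7, 150.3] [ 0.6319 -0.1402  0.1144] [ 0.634 -0.138  0.116] [ 0.63  -0.142  0.112]
panel_handle 0.86 [378.6, 158.5, 469.7, 248.2] [ 0.5256 -0.1863  0.0516] [ 0.61  -0.107  0.055] [ 0.441 -0.298  0.043]
```

Run:
```python
from h import *
p=dict(np.load("scene0.npz")); q=dict(np.load("top0.npz"))
a=cv2.resize(p["pixels"][100:380,180:520],(800,600),interpolation=cv2.INTER_CUBIC)
cv2.imwrite("pics/a.png",a[:,:,::-1])
a=cv2.resize(q["pixels"][80:280,150:480],(800,485),interpolation=cv2.INTER_CUBIC)
cv2.imwrite("pics/b.png",a[:,:,::-1])
```

```text
(no output)
```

View pics/a.png

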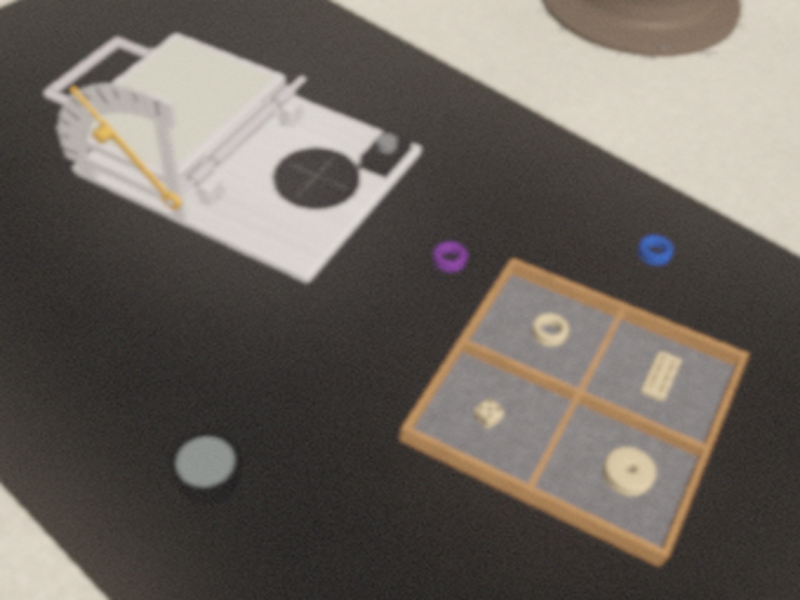

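View pics/b.png

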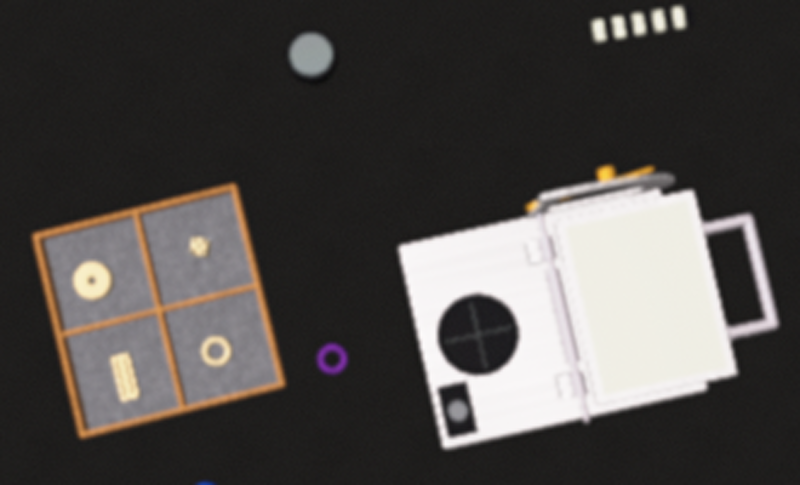

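```bash
cat > m.py <<'E'
from h import *
def hsv(p): return cv2.cvtColor(p["pixels"],cv2.COLOR_RGB2HSV).astype(int)
def near(p,m,c,r):
    w=world(p,m); return w[np.linalg.norm(w[:,:2]-c,axis=1)<r]
def onplane(p,m,n,d):   # intersect pixel rays with plane n.X=d
    v,u=np.nonzero(m); r=np.stack([(u-p["cx"])/p["fx"],(v-p["cy"])/p["fy"],np.ones(len(u))],1)@p["R"]
    o=-p["R"].T@p["t"]; return o+r*((d-o@n)/(r@n))[:,None]
E
python3 - <<'E'
from m import *
P={c:dict(np.load(c+"0.npz")) for c in("scene","top")}
ez=np.array([0,0,1.])
def ellc(p,m,z):
    cs,_=cv2.findContours(m.astype(np.uint8),0,1); c=max(cs,key=cv2.contourArea)
    return onplane(p,m&False,ez,z) if 0 else c
for c,p in P.items():
    h=hsv(p); v=h[:,:,2]; s=h[:,:,1]
    X=onplane(p,np.ones((400,640),bool),ez,0.016).reshape(400,640,3)
    # ring: bone-bright near (0.478,.22)
    m=(v>150)&(np.hypot(X[:,:,0]-.479,X[:,:,1]-.221)<.03)
    x=onplane(p,m,ez,.016)[:,:2]; (cx,cy),r=cv2.minEnclosingCircle(x.astype(np.float32)); print(c,"ring",cx,cy,r,x.mean(0))
    for n,c0,z,rr in(("purple",(.472,.108),.012,.03),("whorl",(.55,.34),.018,.03)):
        pass
    # stage
    X=onplane(p,np.ones((400,640),bool),ez,0.03).reshape(400,640,3)
    m=(v<90)&(np.hypot(X[:,:,0]-.50,X[:,:,1]+.03)<.05) if 0 else None
    base=(v>130)&(s<60)
    # black blob enclosed by white base
    mm=np.zeros((400,640),np.uint8); roi=((X[:,:,0]>.38)&(X[:,:,0]<.65)&(X[:,:,1]>-.2)&(X[:,:,1]<.05))
    mm[roi&(v<110)]=1
    n,l,st,ce=cv2.connectedComponentsWithStats(mm)
    for i in range(1,n):
        if st[i,4]>150:
            q=onplane(p,l==i,ez,.03)[:,:2]; k,rad=cv2.minEnclosingCircle(q.astype(np.float32)); print(c,"dark",st[i].tolist(),q.mean(0).round(4),np.round(k,4),round(rad,4))
    # handle+panel points
    w=world(p,X[:,:,0]>-9); w=w[(w[:,2]>.046)&(w[:,2]<.062)&(w[:,1]<-.03)&(w[:,1]>-.4)&(w[:,0]<.7)&(w[:,0]>.35)]
    print(c,"panel rect",cv2.minAreaRect(w[:,:2].astype(np.float32)),len(w))
    y=(h[:,:,0]>12)&(h[:,:,0]<32)&(s>140)&(X[:,:,1]<0.0)
    print(c,"yellow",y.sum()); np.save(c+"_y.npy",y)
    yw=world(p,y); print(yw.mean(0).round(3),yw.min(0).round(3),yw.max(0).round(3))
E
```

```text
scene ring 0.48142147064208984 0.22410747408866882 0.019870629534125328 [0.48078228 0.22457534]
scene dark [288, 122, 89, 94, 1427] [ 0.4142 -0.0376] [ 0.4608 -0.0741] 0.1468
scene dark [297, 170, 35, 27, 745] [ 0.4942 -0.0271] [ 0.4937 -0.0275] 0.0383
scene dark [205, 176, 102, 73, 1519] [ 0.6309 -0.0327] [ 0.6221 -0.0747] 0.1278
scene panel rect ((0.5354475975036621, -0.19688083231449127), (0.21040326356887817, 0.203617662191391), 12.942648887634277) 3344
scene yellow 868
[-1.039 -0.189 -0.195] [-1.095 -0.752 -0.374] [ 0.637 -0.077  0.144]
top ring 0.4791657328605652 0.22077736258506775 0.01602044887840748 [0.47908981 0.2205234 ]
top dark [311, 150, 111, 118, 3596] [ 0.5142 -0.0362] [ 0.5151 -0.0749] 0.1838
top dark [331, 202, 33, 32, 833] [ 0.4925 -0.0313] [ 0.4926 -0.0314] 0.0375
top dark [331, 238, 15, 22, 187] [ 0.4221 -0.0106] [ 0.4219 -0.0102] 0.0253
top panel rect ((0.5397459864616394, -0.19783298671245575), (0.20825740694999695, 0.20741719007492065), 15.807857513427734) 5425
top yellow 93
[ 0.637 -0.149  0.063] [ 0.609 -0.21  -0.005] [ 0.658 -0.078  0.145]
```

Run:
```python
from m import *
from scipy.optimize import least_squares
st=np.array([.4935,-.0293]); 
for c in("scene","top"):
    p=dict(np.load(c+"0.npz")); h=hsv(p); v=h[:,:,2]; s=h[:,:,1]
    stc=np.array([.4940,-.0273]) if c=="scene" else np.array([.4925,-.0313])
    # tray rect from its tan colour
    X=onplane(p,np.ones((400,640),bool),np.array([0,0,1.]),.022).reshape(400,640,3)
    m=(h[:,:,0]>5)&(h[:,:,0]<25)&(s>90)&(v>90)&(abs(X[:,:,0]-.52)<.15)&(abs(X[:,:,1]-.277)<.15)
    print(c,"tray",cv2.minAreaRect(X[m][:,:2].astype(np.float32)))
    # panel luminous face: bright, low-sat
    Y=onplane(p,np.ones((400,640),bool),np.array([0,0,1.]),.052).reshape(400,640,3)
    m=(v>190)&(h[:,:,0]>22)&(h[:,:,0]<45)&(s>8)&(Y[:,:,0]>.4)&(Y[:,:,0]<.65)&(Y[:,:,1]<-.08)&(Y[:,:,1]>-.32)
    n,l,q,_=cv2.connectedComponentsWithStats(m.astype(np.uint8)); i=1+q[1:,4].argmax()
    print(c,"lamp",cv2.minAreaRect(Y[l==i][:,:2].astype(np.float32)))
    y=np.load(c+"_y.npy"); 
    x0,x1,y0,y1=(200,300,120,230) if c=="scene" else (360,430,140,175)
    b=np.zeros_like(y); b[y0:y1,x0:x1]=1; y&=b
    for yaw in (.21,.23,.25):
        ex=np.array([np.cos(yaw),np.sin(yaw),0]); ey=np.array([-np.sin(yaw),np.cos(yaw),0])
        H=np.r_[stc,0]-.08*ey
        q=onplane(p,y,ex,ex@H+.106)-H; Y2=-(q@ey); Z=q[:,2]-.045
        r=np.hypot(Y2,Z); a=np.arctan2(Z,Y2)[(r>.055)&(r<.15)]
        w=np.c_[Y2,Z].astype(np.float32); L=cv2.fitLine(w,cv2.DIST_HUBER,0,.002,.01).ravel()
        d=world(p,y)-H; d=d[np.abs(d@ex-.106)<.03]
        print(c,yaw,len(a),"radial",np.median(a).round(3),a.std().round(3),"line",np.arctan(L[1]/L[0]).round(3),L[2:].round(3),"r",r.max().round(3),"depth x",np.median(d@ex).round(4))
        e=r>.1; print("   tip part",np.median(np.arctan2(Z,Y2)[e]).round(3), "mid .03-.06", np.median(np.arctan2(Z,Y2)[(r>.03)&(r<.06)]).round(3))
```

```text
scene tray ((0.5217033624649048, 0.2779548168182373), (0.21484223008155823, 0.20485803484916687), 13.812341690063477)
scene lamp ((0.516480565071106, -0.18831810355186462), (0.14305996894836426, 0.11793417483568192), 11.284679412841797)
scene 0.21 18 radial 0.777 0.071 line -0.833 [0.063 0.059] r 0.132 depth x 0.1124
   tip part 0.884 mid .03-.06 nan
scene 0.23 18 radial 0.818 0.066 line -0.835 [0.062 0.064] r 0.134 depth x 0.1097
   tip part 0.915 mid .03-.06 nan
scene 0.25 18 radial 0.856 0.062 line -0.837 [0.061 0.068] r 0.137 depth x 0.107
   tip part 0.943 mid .03-.06 nan
top tray ((0.5190134048461914, 0.2745860815048218), (0.20404288172721863, 0.20462572574615479), 13.597382545471191)
top lamp ((0.525612473487854, -0.18653595447540283), (0.1577499955892563, 0.11460843682289124), 12.279441833496094)
top 0.21 52 radial 1.029 0.175 line -1.178 [0.045 0.144] r 0.198 depth x 0.1156
   tip part 1.207 mid .03-.06 1.866
top 0.23 63 radial 0.894 0.265 line -1.177 [0.053 0.121] r 0.181 depth x 0.1132
   tip part 1.084 mid .03-.06 1.83
top 0.25 74 radial 0.794 0.377 line -1.177 [0.061 0.095] r 0.163 depth x 0.1106
   tip part 1.022 mid .03-.06 -1.527
  return _methods._mean(a, axis=axis, dtype=dtype,
  ret = ret.dtype.type(ret / rcount)
```

{"api": "drive_tool", "payload": {"steps": [[[0, 0, 0], -0.12], [[0, 0, 0], -0.12], [[0, 0, 0], -0.12], [[0, 0, 0], -0.11], [[0, 0, 0], -0.11]], "claw": 0.55, "grip_force": 25}}

```text
t: 1.52
eef_pos: [0.2136, 0.5874, 0.2281]
tcp_rot: [0.0, -0.118, 0.993, 0.0]
wrist_force: [-0.8, -0.9, 0.6]
gripper_width: 0.548
grip_force: 0.0
```

{"api": "drive_tool", "payload": {"steps": [[[-0.0145, -0.0348, 0.008], 0], [[-0.0145, -0.0348, 0.008], 0], [[-0.0145, -0.0348, 0.008], 0], [[-0.0145, -0.0348, 0.008], 0], [[-0.0145, -0.0348, 0.008], 0], [[-0.0145, -0.0348, 0.008], 0], [[-0.0145, -0.0348, 0.008], 0], [[-0.0145, -0.0348, 0.008], 0], [[-0.0145, -0.0348, 0.008], 0], [[-0.0145, -0.0348, 0.008], 0], [[-0.0145, -0.0348, 0.008], 0], [[-0.0145, -0.0348, 0.008], 0]]}}

```text
t: 2.52
eef_pos: [0.4796, 0.2192, 0.132]
tcp_rot: [0.0, -0.115, 0.993, 0.0]
wrist_force: [0.5, 0.7, 0.5]
gripper_width: 0.55
grip_force: 0.0
```

Run:
```python
from m import *
p=dict(np.load("scene0.npz")); h=hsv(p); s=h[:,:,1]
b=np.zeros((400,640),bool); b[132:205,203:265]=1
m=b&(h[:,:,0]>10)&(h[:,:,0]<35)&(s>90); print(m.sum())
for yaw,sc in ((.21,(.4940,-.0273)),(.225,(.4940,-.0273)),(.24,(.4940,-.0273)),(.225,(.4960,-.0273)),(.225,(.4940,-.0253))):
    ex=np.array([np.cos(yaw),np.sin(yaw),0]); ey=np.array([-np.sin(yaw),np.cos(yaw),0]); H=np.r_[sc,0]-.08*ey
    for xp in(.104,.108):
        q=onplane(p,m,ex,ex@H+xp)-H; Y=-(q@ey); Z=q[:,2]-.045
        L=cv2.fitLine(np.c_[Y,Z].astype(np.float32),cv2.DIST_HUBER,0,.001,.01).ravel(); r=np.hypot(Y,Z)
        e=r>.1
        print(yaw,sc,xp,"line",np.arctan(L[1]/L[0]).round(3),"offset from pin",(L[2]*L[1]-L[3]*L[0]).round(4),"rmax",r.max().round(3),"tip",np.median(np.arctan2(Z,Y)[e]).round(3))
save(p,"pics/ptr.png",(190,110,310,215),6)
```

```text
205
0.21 (0.494, -0.0273) 0.104 line 0.822 offset from pin 1e-04 rmax 0.134 tip 0.843
0.21 (0.494, -0.0273) 0.108 line 0.822 offset from pin -0.0072 rmax 0.135 tip 0.905
0.225 (0.494, -0.0273) 0.104 line 0.84 offset from pin -0.0009 rmax 0.136 tip 0.868
0.225 (0.494, -0.0273) 0.108 line 0.84 offset from pin -0.008 rmax 0.137 tip 0.928
0.24 (0.494, -0.0273) 0.104 line 0.858 offset from pin -0.0018 rmax 0.137 tip 0.893
0.24 (0.494, -0.0273) 0.108 line 0.858 offset from pin -0.0087 rmax 0.139 tip 0.95
0.225 (0.496, -0.0273) 0.104 line 0.84 offset from pin -0.0047 rmax 0.136 tip 0.903
0.225 (0.496, -0.0273) 0.108 line 0.84 offset from pin -0.0118 rmax 0.137 tip 0.961
0.225 (0.494, -0.0253) 0.104 line 0.84 offset from pin -0.0002 rmax 0.137 tip 0.863
0.225 (0.494, -0.0253) 0.108 line 0.84 offset from pin -0.0074 rmax 0.138 tip 0.922
```

View pics/ptr.png

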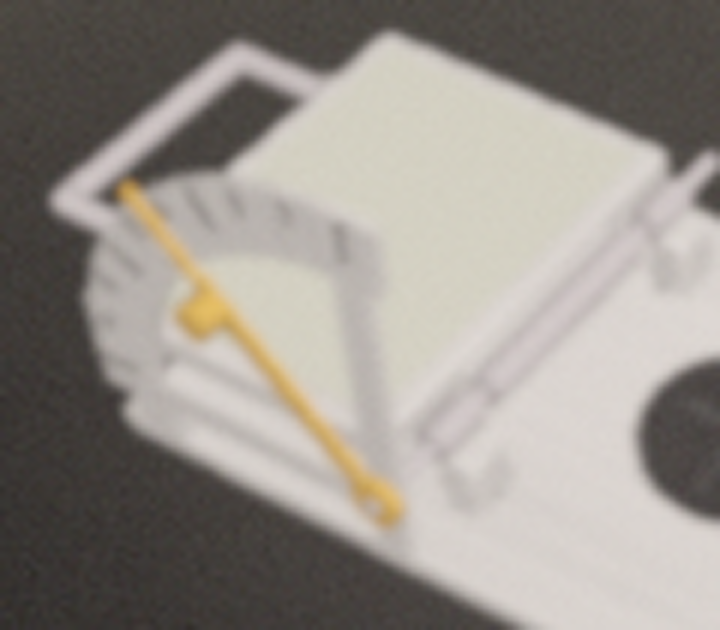

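{"api": "drive_tool", "payload": {"steps": [[[-0.001, 0.003, 0.03], 0], [[0, 0, 0.03], 0], [[0, 0, 0.025], 0], [[0, 0, 0.011], 0], [[0, 0, 0.005], 0], [[0, 0, 0], 0]]}}

```text
t: 3.02
eef_pos: [0.4786, 0.2239, 0.0306]
tcp_rot: [-0.001, -0.116, 0.993, -0.0]
wrist_force: [0.2, -0.0, 0.1]
gripper_width: 0.552
grip_force: 0.0
```

Run:
```python
from m import *
p=arm.get_image("scene"); q=arm.get_image("top")
a=cv2.resize(p["pixels"][190:300,350:480],(472,400),interpolation=2); b=cv2.resize(q["pixels"][170:270,190:290],(400,400)[:2],interpolation=2)[:, :328]
cv2.imwrite("pics/g.png",np.hstack([a,b])[:,:,::-1]); print(arm.state()["eef_pos"],arm.state()["wrist_force"])
```

```text
[0.47969689 0.22446678 0.03217689] [ 0.65973834  0.25654742 -0.23342284]
```

View pics/g.png

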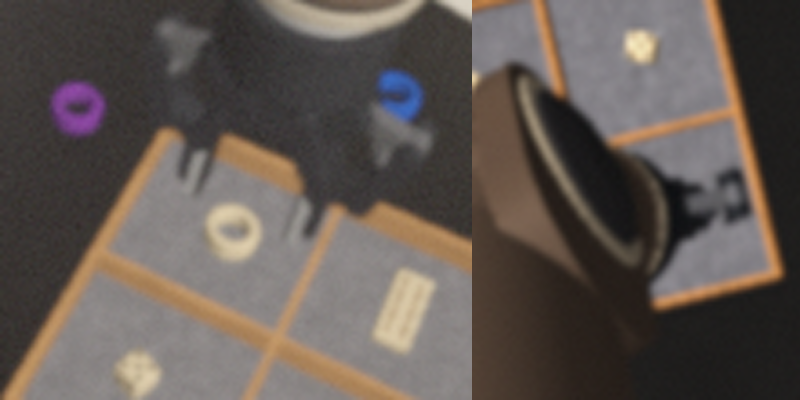

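Run:
```python
from m import *
p=dict(np.load("scene0.npz"))
def pr(X): c=p["R"]@np.array(X)+p["t"]; return np.array([p["fx"]*c[0]/c[2]+p["cx"],p["fy"]*c[1]/c[2]+p["cy"]])
cr=lambda X:((pr(X)-[350,190])*[472/130,400/110]).round(0)
ey=np.array([-.23,.973,0]);T=np.array([.479,.2242,0])
for z in(.005,.012,.02): print(z,"tips mid",cr(T+[0,0,z]),"a",cr(T+[0,0,z]-.0235*ey),"b",cr(T+[0,0,z]+.0235*ey))
print("ring top ctr",cr([.480,.2225,.016]),cr([.4815,.2241,.016]))
```

```text
0.005 tips mid [230. 239.] a [189. 220.] b [272. 259.]
0.012 tips mid [232. 232.] a [191. 212.] b [274. 252.]
0.02 tips mid [235. 224.] a [193. 204.] b [278. 244.]
ring top ctr [230. 227.] [231. 231.]
```

Run:
```python
from m import *
p=arm.get_image("scene"); 
for x0,y0,x1,y1 in((185,150,212,195),(285,195,320,242)):
    m=np.zeros((400,640),bool); m[190+int(y0*.275):190+int(y1*.275)+1,350+int(x0*.275):350+int(x1*.275)+1]=1
    for r in range(190+int(y0*.275),190+int(y1*.275)+2):
        k=m.copy(); k[:r]=0; k[r+1:]=0
        w=world(p,k); print(r,[tuple(x) for x in (w*1000).round(0).astype(int).tolist()])
```

```text
231 [(494, 191, 68), (494, 193, 71), (498, 197, 78), (497, 198, 79), (497, 200, 80), (497, 202, 82), (492, 202, 76), (490, 203, 76), (485, 202, 70)]
232 [(493, 191, 65), (495, 194, 69), (493, 195, 69), (496, 198, 75), (497, 201, 78), (495, 202, 76), (493, 203, 76), (493, 204, 77), (482, 202, 64)]
233 [(493, 192, 63), (494, 194, 66), (493, 196, 66), (497, 199, 74), (497, 201, 76), (496, 202, 75), (496, 204, 77), (489, 203, 69), (481, 202, 60)]
234 [(493, 192, 59), (493, 195, 62), (493, 196, 63), (495, 199, 69), (497, 202, 73), (496, 203, 73), (496, 205, 75), (486, 202, 62), (478, 201, 52)]
235 [(494, 193, 58), (494, 195, 59), (496, 198, 64), (496, 200, 67), (496, 202, 68), (497, 204, 72), (493, 204, 68), (483, 202, 56), (474, 200, 45)]
236 [(494, 194, 55), (492, 195, 55), (496, 199, 63), (497, 201, 65), (496, 202, 65), (495, 204, 67), (490, 203, 61), (481, 202, 50), (448, 189, 4)]
237 [(493, 194, 52), (494, 196, 54), (497, 200, 61), (495, 201, 60), (496, 203, 63), (494, 204, 63), (487, 203, 53), (477, 200, 42), (451, 191, 6)]
238 [(494, 195, 50), (493, 197, 51), (497, 200, 58), (495, 
[... 2584 characters left out ...]
 51), (484, 252, 51), (484, 254, 52), (483, 255, 53), (482, 257, 54), (479, 257, 51), (479, 259, 52), (478, 260, 53), (477, 262, 54), (440, 253, 3), (442, 255, 7)]
254 [(485, 251, 47), (484, 253, 48), (484, 255, 50), (483, 256, 50), (478, 256, 45), (480, 258, 50), (479, 259, 49), (479, 261, 52), (478, 263, 52), (445, 255, 6), (453, 259, 20)]
255 [(483, 251, 42), (483, 253, 44), (484, 255, 48), (483, 257, 48), (454, 249, 7), (452, 250, 6), (478, 260, 46), (448, 253, 5), (447, 254, 6), (444, 255, 3), (455, 260, 20)]
256 [(460, 245, 5), (459, 246, 6), (483, 256, 44), (478, 256, 39), (455, 250, 6), (454, 252, 6), (453, 253, 7), (449, 254, 4), (449, 256, 6), (458, 260, 19), (457, 261, 20)]
257 []
```

{"api": "drive_tool", "payload": {"steps": [[[0, -0.001, 0.002], 0], [[0, 0, 0.001], 0], [[0, 0, 0], 0], [[0, 0, 0], 0]]}}

```text
t: 3.5
eef_pos: [0.4793, 0.223, 0.0285]
tcp_rot: [0.0, -0.115, 0.993, 0.0]
wrist_force: [-0.4, -0.2, 0.0]
gripper_width: 0.55
grip_force: 0.0
```

```bash
cat > tip.py <<'E'
from m import *
p=arm.get_image("scene"); s=arm.state(); print(s["t"],s["eef_pos"],s["wrist_force"])
w=world(p,np.ones((400,640),bool)); d=w[:,:2]-s["eef_pos"][:2]
for k in(-1,1):
    a=d@np.array([-.23,.973])*k; b=d@np.array([.973,.23])
    f=w[(a>.018)&(a<.045)&(b>-.02)&(b<.02)&(w[:,2]>.026)]
    print(k,np.sort(f[:,2])[:6].round(3),np.percentile(a[(b>-.02)&(b<.02)&(w[:,2]>.03)&(w[:,2]<.07)&(a>0)&(a<.06)],[2,98]).round(3))
E
python3 tip.py
```

```text
3.55 [0.47932458 0.22300476 0.02837758] [-0.00438937 -0.92187608  0.26644225]
-1 [0.034 0.037 0.039 0.04  0.041 0.041] [0.023 0.036]
1 [0.038 0.039 0.041 0.043 0.043 0.044] [0.025 0.038]
```

{"api": "drive_tool", "payload": {"steps": [[[0, 0, 0.002], 0], [[0, 0, 0.002], 0], [[0, 0, 0.001], 0], [[0, 0, 0], 0]]}}

```text
t: 3.88
eef_pos: [0.4789, 0.2228, 0.0227]
tcp_rot: [-0.0, -0.115, 0.993, -0.0]
wrist_force: [-0.7, 0.0, -0.5]
gripper_width: 0.552
grip_force: 0.0
```

```bash
cat >> tip.py <<'E'
a=cv2.resize(p["pixels"][190:300,350:480],(780,600)[:2],interpolation=2)
cv2.imwrite("pics/tip%d.png"%(s["t"]*100),a[:,:,::-1])
E
python3 tip.py; mv pics/tip*.png pics/tipA.png
```

```text
3.9333 [0.47902809 0.22283424 0.02281303] [ 0.57028105  0.39425878 -0.14903539]
-1 [0.031 0.032 0.033 0.034 0.034 0.034] [0.023 0.036]
1 [0.032 0.035 0.036 0.036 0.036 0.036] [0.024 0.038]
```

View pics/tipA.png

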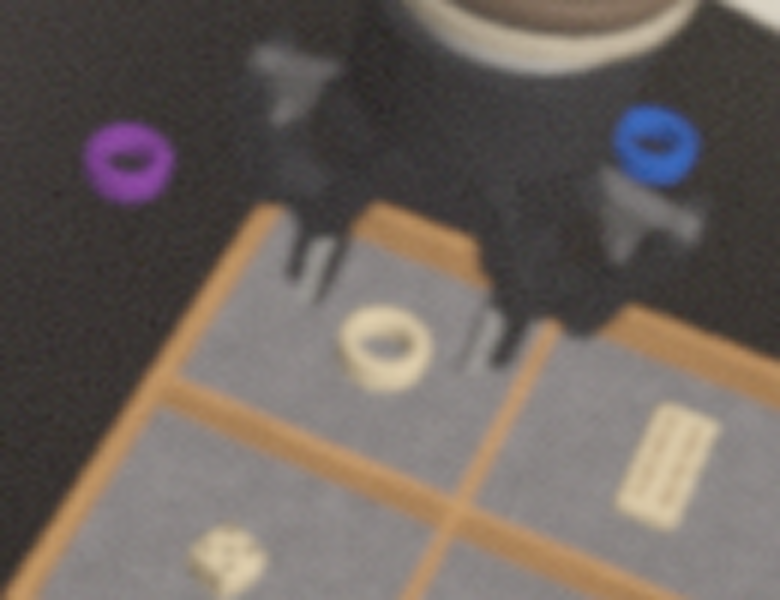

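{"api": "drive_tool", "payload": {"steps": [[[0, 0, 0.002], 0], [[0, 0, 0.002], 0], [[0, 0, 0.001], 0], [[0, 0, 0], 0]]}}

```text
t: 4.27
eef_pos: [0.479, 0.2228, 0.0178]
tcp_rot: [-0.0, -0.115, 0.993, -0.0]
wrist_force: [0.0, 0.6, 0.8]
gripper_width: 0.546
grip_force: 0.0
```

```bash
python3 tip.py
```

```text
4.3167 [0.47904989 0.22286486 0.01787622] [0.12165589 0.18027076 0.14620522]
-1 [0.027 0.028 0.03  0.03  0.031 0.031] [0.023 0.041]
1 [0.026 0.027 0.031 0.031 0.032 0.032] [0.025 0.042]
```

{"api": "drive_tool", "payload": {"steps": [[[0, 0, 0.002], 0], [[0, 0, 0.002], 0], [[0, 0, 0.001], 0], [[0, 0, 0], 0]], "claw": 0.42}}

```text
t: 4.65
eef_pos: [0.479, 0.2229, 0.0128]
tcp_rot: [-0.0, -0.115, 0.993, -0.0]
wrist_force: [0.1, -0.0, 0.4]
gripper_width: 0.421
grip_force: 0.0
```

```bash
sed -i 's/>.026/>.009/; s/a>.018/a>.0155/' tip.py; python3 tip.py
```

```text
4.7 [0.47906947 0.22286579 0.01290475] [-0.81060232 -0.32345193  0.54438287]
-1 [0.021 0.022 0.023 0.023 0.024 0.024] [0.017 0.044]
1 [0.015 0.018 0.018 0.019 0.019 0.019] [0.019 0.047]
```

{"api": "drive_tool", "payload": {"steps": [[[0, 0, 0.002], 0], [[0, 0, 0.002], 0], [[0, 0, 0.002], 0], [[0, 0, 0], 0]]}}

```text
t: 5.03
eef_pos: [0.479, 0.2228, 0.0066]
tcp_rot: [-0.0, -0.115, 0.993, -0.0]
wrist_force: [-0.6, -0.4, -0.1]
gripper_width: 0.421
grip_force: 0.0
```

```bash
python3 tip.py; mv pics/tip4*.png /tmp; mv pics/tip5*.png pics/tipB.png
```

```text
5.0833 [0.47902094 0.22280979 0.00679868] [0.10903897 0.44870679 0.00249077]
-1 [0.01  0.012 0.015 0.016 0.016 0.018] [0.017 0.048]
1 [0.015 0.016 0.017 0.018 0.018 0.019] [0.019 0.049]
```

View pics/tipB.png

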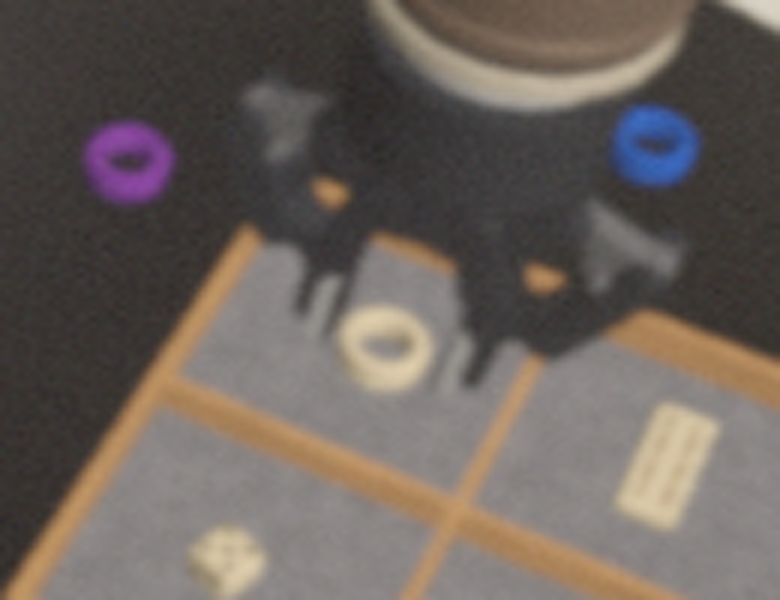

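{"api": "drive_tool", "payload": {"steps": [[[0, 0, 0.002], 0], [[0, 0, 0], 0], [[0, 0, 0], 0], [[0, 0, 0], 0], [[0, 0, 0], 0], [[0, 0, 0], 0]], "claw": 0.2, "grip_force": 25}}

```text
t: 5.58
eef_pos: [0.4794, 0.223, 0.0056]
tcp_rot: [0.0, -0.115, 0.993, 0.0]
wrist_force: [-1.3, -1.1, 6.9]
gripper_width: 0.306
grip_force: 24.4
```

```bash
python3 tip.py
```

```text
5.6333 [0.47939862 0.22303556 0.00559208] [-1.98906205 -1.24210374  6.11987875]
-1 [0.012 0.017 0.017 0.019 0.019 0.019] [0.012 0.044]
1 [0.015 0.015 0.015 0.016 0.017 0.018] [0.014 0.045]
```

{"api": "drive_tool", "payload": {"steps": [[[0, 0, -0.005], 0], [[0, 0, -0.02], 0], [[0, 0, -0.035], 0], [[0, 0, -0.04], 0], [[0.0045, -0.025, -0.015], 0], [[0.0058, -0.032, 0], 0], [[0.0058, -0.032, 0], 0], [[0.0058, -0.032, 0], 0], [[0.0058, -0.032, 0], 0], [[0.0058, -0.032, 0], 0], [[0.0058, -0.032, 0], 0], [[0.0057, -0.0314, 0], 0]]}}

```text
t: 6.63
eef_pos: [0.4922, -0.0308, 0.1205]
tcp_rot: [0.0, -0.115, 0.993, 0.0]
wrist_force: [1.1, -0.3, -0.2]
gripper_width: 0.299
grip_force: 24.8
```

Run:
```python
from m import *
p=arm.get_image("scene"); q=arm.get_image("top"); s=arm.state(); print(s["t"],s["eef_pos"],s["tcp_rot"],s["gripper_width"],s["grip_force"],s["wrist_force"])
a=cv2.resize(p["pixels"][100:240,195:375],(771,600),interpolation=2)
cv2.imwrite("pics/c.png",a[:,:,::-1])
```

```text
6.7333 [ 0.49218417 -0.03509545  0.12046768] [ 1.47979231e-04 -1.11549735e-01  9.93758146e-01 -1.17545381e-03] 0.30074404484406614 24.79213759303093 [-0.40961381  0.54027322 -0.63474034]
```

View pics/c.png

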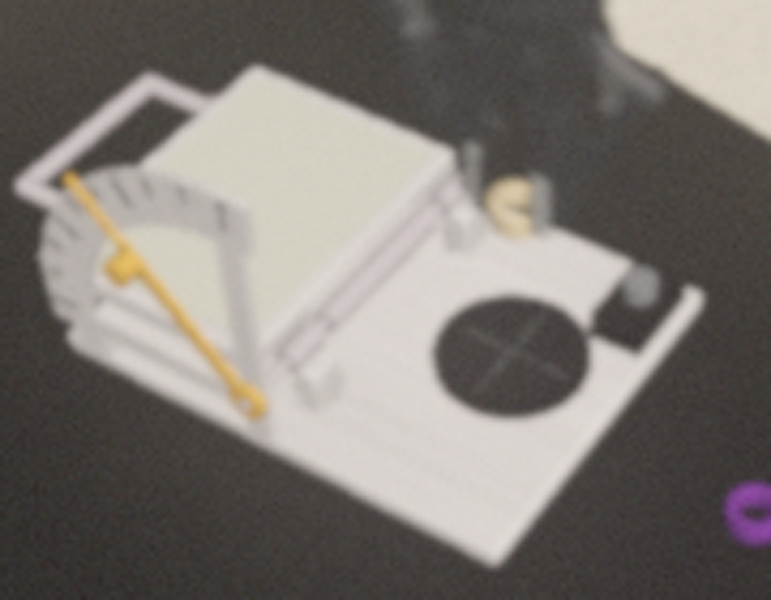

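{"api": "drive_tool", "payload": {"steps": [[[0, 0.003, 0.01], 0], [[0, 0, 0.02], 0], [[0, 0, 0.02], 0], [[0, 0, 0.015], 0], [[0, 0, 0.006], 0], [[0, 0, 0], 0], [[0, 0, 0], 0]]}}

```text
t: 7.32
eef_pos: [0.4915, -0.0253, 0.0489]
tcp_rot: [-0.0, -0.116, 0.993, 0.0]
wrist_force: [-0.4, 0.0, 0.4]
gripper_width: 0.301
grip_force: 24.8
```

```bash
cat > r.py <<'E'
from m import *
for c in("scene","top"):
    p=arm.get_image(c); h=hsv(p); s=arm.state(); print(s["t"],s["eef_pos"],s["wrist_force"])
    w=world(p,np.ones((400,640),bool)); hh=h.reshape(-1,3)[(p["z_map"]>0).ravel()]
    k=(np.linalg.norm(w[:,:2]-[.493,-.029],axis=1)<.04)&(hh[:,0]>12)&(hh[:,0]<35)&(hh[:,1]>40)&(hh[:,2]>120)
    r=w[k]; print(c,k.sum())
    if k.sum()>5: print(r.mean(0).round(4),np.percentile(r,[2,98],axis=0).round(4).tolist(),"encl",cv2.minEnclosingCircle(r[:,:2].astype(np.float32)))
    save(p,"/tmp/%s.png"%c)
E
python3 r.py
```

```text
7.3667 [ 0.4919613  -0.02549929  0.04948331] [ 0.19614947  0.65134925 -0.19224914]
scene 341
[ 0.5128 -0.0258  0.2226] [[0.4748, -0.0518, 0.0308], [0.5317, 0.0038, 0.3627]] encl ((0.49734386801719666, -0.02465410716831684), 0.038607124239206314)
7.4167 [ 0.49226209 -0.02572133  0.04979078] [ 0.37805428 -0.16848149  0.54334501]
top 0
```

{"api": "drive_tool", "payload": {"steps": [[[0, -0.0035, 0.006], 0], [[0, 0, 0.005], 0], [[0, 0, 0.003], 0], [[0, 0, 0], 0], [[0, 0, 0], 0]]}}

```text
t: 7.83
eef_pos: [0.4922, -0.0297, 0.0349]
tcp_rot: [-0.0, -0.115, 0.993, 0.0]
wrist_force: [1.3, 1.2, -0.2]
gripper_width: 0.298
grip_force: 24.8
```

```bash
sed -i 's/(hh\[:,2\]>120)/(hh[:,2]>120)\&(w[:,2]<.07)/' r.py; python3 r.py; python3 -c "
import cv2;a=cv2.imread('/tmp/scene.png')[140:230,270:380];cv2.imwrite('pics/d.png',cv2.resize(a,None,fx=6,fy=6,interpolation=2))"
```

```text
7.8833 [ 0.49238699 -0.02968762  0.03503523] [ 0.1402352  -0.22382441  0.10088303]
scene 121
[ 0.4944 -0.0306  0.0409] [[0.478, -0.0466, 0.0298], [0.5052, -0.0137, 0.0574]] encl ((0.48571622371673584, -0.031703315675258636), 0.0236592348664999)
7.9333 [ 0.49246453 -0.02968083  0.03511698] [ 0.44797423  0.03915636 -0.90082429]
top 0
```

View pics/d.png

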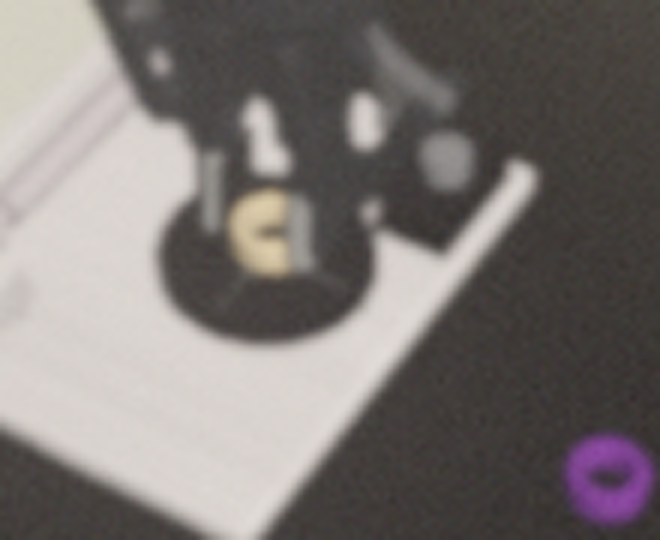

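{"api": "drive_tool", "payload": {"steps": [[[0, 0, 0.001], 0], [[0, 0, 0.001], 0], [[0, 0, 0.001], 0], [[0, 0, 0], 0], [[0, 0, 0], 0]]}}

```text
t: 8.35
eef_pos: [0.4924, -0.0296, 0.032]
tcp_rot: [-0.0, -0.115, 0.993, 0.0]
wrist_force: [0.4, 0.2, -0.3]
gripper_width: 0.301
grip_force: 24.8
```

{"api": "drive_tool", "payload": {"steps": [[[0, 0, 0.0005], 0], [[0, 0, 0.0005], 0], [[0, 0, 0], 0], [[0, 0, 0], 0]]}}

```text
t: 8.68
eef_pos: [0.4925, -0.0297, 0.0316]
tcp_rot: [0.0, -0.115, 0.993, 0.0]
wrist_force: [-2.3, 0.0, 6.4]
gripper_width: 0.3
grip_force: 25.4
```

{"api": "drive_tool", "payload": {"steps": [[[0, 0, 0], 0], [[0, 0, 0], 0], [[0, 0, 0], 0], [[0, 0, 0], 0], [[0, 0, -0.005], 0], [[0, 0, -0.02], 0], [[0, 0, -0.035], 0], [[0, 0, -0.04], 0], [[0, 0, -0.04], 0]], "claw": 0.5}}

```text
t: 9.43
eef_pos: [0.4916, -0.0298, 0.1726]
tcp_rot: [-0.001, -0.115, 0.993, -0.0]
wrist_force: [1.1, 0.3, 0.2]
gripper_width: 0.502
grip_force: 0.0
```

```bash
python3 r.py
```

```text
9.4833 [ 0.4958429  -0.02998411  0.1803974 ] [ 3.33934561 -0.58323123  5.68525773]
scene 174
[ 0.4913 -0.0283  0.0372] [[0.4697, -0.0474, 0.0295], [0.5059, -0.0145, 0.0446]] encl ((0.4877881407737732, -0.03234430029988289), 0.021462135016918182)
9.5333 [ 0.49607921 -0.02980649  0.17753476] [ 0.60716172  0.75434365 -0.92926605]
top 0
```

Run:
```python
from m import *
for c,sc in(("scene",(.494,-.0273)),("top",(.4925,-.0313))):
    p=arm.get_image(c) if c=="scene" else dict(np.load("top0.npz")); h=hsv(p)
    if c=="scene": 
        ez=np.array([0,0,1.]);X=onplane(p,np.ones((400,640),bool),ez,.042).reshape(400,640,3)
        m=(np.hypot(X[:,:,0]-.493,X[:,:,1]+.029)<.03)&(h[:,:,2]>140)&(h[:,:,0]>12)&(h[:,:,0]<35)
        x=X[m][:,:2].astype(np.float32); k=(h[:,:,2]>140); print("ring",len(x),cv2.minEnclosingCircle(x),cv2.minAreaRect(x)); np.savez("scene1.npz",**p)
        save(p,"pics/e.png",(190,100,380,250),4)
    q=dict(np.load(c+"0.npz")); yaw=.225
    for it in range(3):
        ex=np.array([np.cos(yaw),np.sin(yaw),0]); ey=np.array([-np.sin(yaw),np.cos(yaw),0]); H=np.r_[sc,0]-.08*ey
        w=world(q,np.ones((400,640),bool))-H; a=w@ex;b=w@ey
        k=(b<-.172)&(b>-.21)&(abs(a)<.042)&(w[:,2]>.02)&(w[:,2]<.08)
        L=cv2.fitLine(np.c_[a,b][k].astype(np.float32),cv2.DIST_HUBER,0,.001,.01).ravel()
        sl=np.arctan(L[1]/L[0]); k2=(b<-.16)&(b>-.21)&(abs(a)<.08)&(w[:,2]>.02)&(w[:,2]<.08)
        print(c,yaw,k.sum(),"slope",sl.round(3),"b mean",b[k].mean().round(4),"z",np.median(w[k,2]).round(4),"a range",np.percentile(a[k2],[1,99]).round(4), "bar",(H+ex*np.percentile(a[k2],[1,99]).mean()+ey*b[k].mean()).round(4)); yaw+=sl
```

```text
ring 171 ((0.4911237955093384, -0.03161647543311119), 0.02707919105887413) ((0.4875560402870178, -0.029145773500204086), (0.052886221557855606, 0.037457749247550964), 62.22856903076172)
scene 0.225 144 slope -0.007 b mean -0.1897 z 0.0494 a range [-0.0565  0.0503] bar [ 0.5511 -0.2909  0.    ]
scene 0.21754198 146 slope -0.001 b mean -0.1896 z 0.0493 a range [-0.0546  0.0522] bar [ 0.551  -0.2908  0.    ]
scene 0.2166887 146 slope -0.0 b mean -0.1896 z 0.0493 a range [-0.0544  0.0525] bar [ 0.551  -0.2908  0.    ]
top 0.225 171 slope -0.024 b mean -0.1891 z 0.0485 a range [-0.0573  0.0512] bar [ 0.5496 -0.2943  0.    ]
top 0.20133509 169 slope 0.002 b mean -0.1892 z 0.0485 a range [-0.0512  0.0574] bar [ 0.5494 -0.2944  0.    ]
top 0.20305593 169 slope 0.012 b mean -0.1892 z 0.0485 a range [-0.0516  0.0569] bar [ 0.5494 -0.2944  0.    ]
```

View pics/e.png

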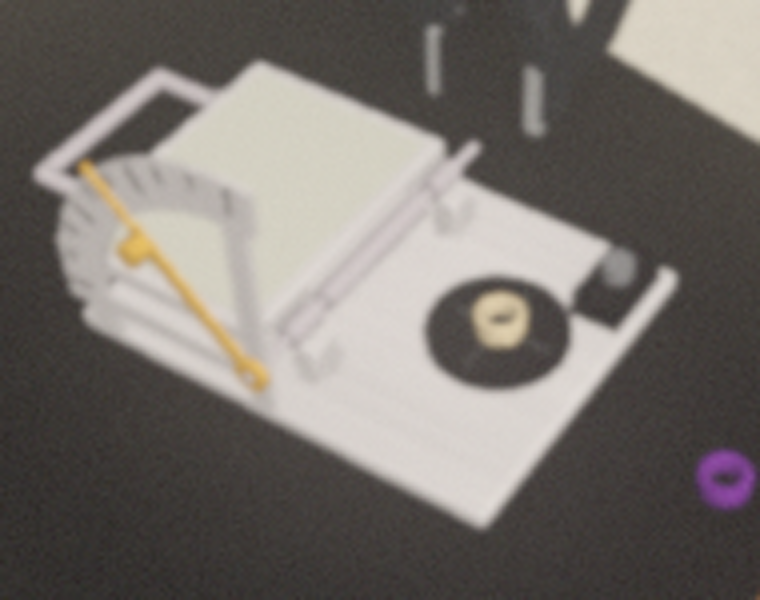

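{"api": "drive_tool", "payload": {"steps": [[[0.0009, -0.0335, 0], 0], [[0.0009, -0.0335, 0], 0], [[0.0009, -0.0335, 0], 0], [[0.0009, -0.0335, 0], 0], [[0.0009, -0.0335, 0], 0.02], [[0.0009, -0.0335, 0], 0], [[0.0009, -0.0335, 0], 0], [[0.001, -0.0335, 0], 0], [[0, 0, 0.02], 0], [[0, 0, 0.02], 0], [[0, 0, 0.02], 0], [[0, 0, 0], 0]], "claw": 0.4}}

```text
t: 10.58
eef_pos: [0.5417, -0.2912, 0.106]
tcp_rot: [-0.004, -0.105, 0.994, 0.002]
wrist_force: [-0.8, 0.1, -0.1]
gripper_width: 0.401
grip_force: 0.0
```

Run:
```python
from m import *
s=arm.state(); p=arm.get_image("scene"); print(s["t"],s["eef_pos"],s["tcp_rot"])
w=world(p,np.ones((400,640),bool)); d=w-s["eef_pos"]
ex=np.array([.977,.212,0]);ey=np.array([-.212,.977,0]);a=d@ex;b=d@ey
for k in(-1,1):
    f=(b*k>.013)&(b*k<.04)&(abs(a)<.02)&(w[:,2]>.07)&(w[:,2]<.2); print(k,np.sort(w[f,2])[:8].round(3),np.percentile(b[f&(w[:,2]<.12)],[2,98]).round(4) if f.any() else 0,np.percentile(a[f],98).round(4) if f.any() else 0)
k=(w[:,2]>.03)&(w[:,2]<.06)&(b>-.03)&(b<.03)&(abs(a)<.06); print("bar b",np.median(b[k]).round(4),np.percentile(a[k],[2,98]),k.sum())
```

```text
10.5833 [ 0.54166997 -0.29118513  0.10596122] [-0.00371423 -0.10528068  0.9944334   0.00209644]
-1 [0.111 0.112 0.112 0.112 0.112 0.113 0.113 0.113] [-0.0223 -0.0156] 0.0179
1 [0.111 0.112 0.113 0.113 0.114 0.115 0.115 0.115] [0.0195 0.0297] 0.0183
bar b -0.0002 [-0.04472012  0.0588217 ] 229
```

{"api": "drive_tool", "payload": {"steps": [[[-0.006, -0.001, 0.02], 0], [[0, 0, 0.02], 0], [[0, 0, 0.015], 0], [[0, 0, 0.012], 0], [[0, 0, 0.008], 0], [[0, 0, 0], 0], [[0, 0, 0], 0]]}}

```text
t: 11.22
eef_pos: [0.551, -0.2924, 0.0365]
tcp_rot: [0.0, -0.105, 0.994, -0.0]
wrist_force: [-0.2, 0.2, 0.6]
gripper_width: 0.4
grip_force: 0.0
```

Run:
```python
from m import *
s=arm.state(); p=arm.get_image("scene"); print(s["t"],s["eef_pos"],s["tcp_rot"],s["wrist_force"])
save(p,"pics/f.png",(180,60,330,180),5)
```

```text
11.2167 [ 0.55102484 -0.29241415  0.03649325] [ 4.99106715e-05 -1.05397513e-01  9.94430169e-01 -4.11487063e-05] [-0.23691824  0.22084364  0.616378  ]
```

View pics/f.png

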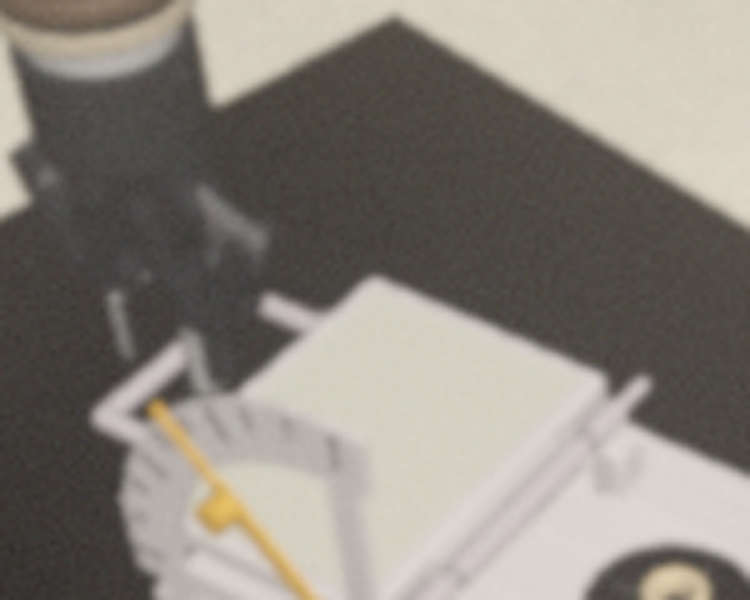

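{"api": "drive_tool", "payload": {"steps": [[[0, 0, 0.006], 0], [[0, 0, 0.005], 0], [[0, 0, 0], 0], [[0, 0, 0], 0]]}}

```text
t: 11.6
eef_pos: [0.5506, -0.2922, 0.0248]
tcp_rot: [-0.0, -0.105, 0.994, 0.0]
wrist_force: [0.5, 0.3, -0.1]
gripper_width: 0.403
grip_force: 0.0
```

{"api": "drive_tool", "payload": {"steps": [[[0, 0, 0], 0], [[0, 0, 0], 0], [[0, 0, 0], 0], [[0, 0, 0], 0], [[0, 0, 0], 0], [[0, 0, 0], 0], [[0, 0, 0], 0]], "claw": 0.0, "grip_force": 30}}

```text
t: 12.18
eef_pos: [0.5513, -0.294, 0.0255]
tcp_rot: [0.001, -0.105, 0.994, -0.001]
wrist_force: [2.5, -5.3, -1.9]
gripper_width: 0.101
grip_force: 29.3
```

{"api": "drive_tool", "payload": {"steps": [[[0, 0.0002, -0.0095], 0], [[0, 0.0007, -0.0095], 0], [[0, 0.0012, -0.0094], 0], [[0, 0.0017, -0.0094], 0], [[0, 0.0021, -0.0093], 0], [[0, 0.0026, -0.0091], 0], [[0, 0.003, -0.009], 0], [[0, 0.0035, -0.0088], 0], [[0, 0.0039, -0.0086], 0], [[0, 0.0043, -0.0085], 0], [[0, 0.0048, -0.0082], 0], [[0, 0.0052, -0.008], 0]]}}

```text
t: 13.18
eef_pos: [0.5446, -0.2624, 0.1339]
tcp_rot: [0.001, -0.105, 0.995, -0.002]
wrist_force: [0.6, -7.0, 0.6]
gripper_width: 0.102
grip_force: 29.2
```

```bash
cat > ang.py <<'E'
from m import *
import sys
p=arm.get_image("scene"); s=arm.state(); print(s["t"],s["eef_pos"],s["tcp_rot"],s["wrist_force"],s["grip_force"],s["gripper_width"])
h=hsv(p); yaw=.213; ex=np.array([np.cos(yaw),np.sin(yaw),0]); ey=np.array([-np.sin(yaw),np.cos(yaw),0]); H=np.r_[.494,-.0273,.045]-.08*ey
# panel face: depth points inside x +-80, fit plane with normal in (ey,z)
w=world(p,np.ones((400,640),bool))-H; a=w@ex; b=-(w@ey); z=w[:,2]; r=np.hypot(b,z); th=np.arctan2(z,b)
k=(abs(a)<.075)&(r>.03)&(r<.135)&(th>.2)&(th<1.3)
for _ in range(4):
    L=cv2.fitLine(np.c_[b,z][k].astype(np.float32),cv2.DIST_HUBER,0,.001,.01).ravel(); L*=np.sign(L[0])
    d=(b-L[2])*L[1]-(z-L[3])*L[0]; k&=abs(d)<.008
print("panel depth angle",np.arctan2(L[1],L[0]).round(4),k.sum(),"offset",(L[2]*L[1]-L[3]*L[0]).round(4))
# pointer, yellow by depth and by plane
bx=np.zeros((400,640),bool); bx[132:205,203:265]=1
m=bx&(h[:,:,0]>10)&(h[:,:,0]<35)&(h[:,:,1]>90)
q=onplane(p,m,ex,ex@H+.104)-H; Y=-(q@ey);Z=q[:,2]; L=cv2.fitLine(np.c_[Y,Z].astype(np.float32),cv2.DIST_HUBER,0,.001,.01).ravel()
res=(Y-L[2])*L[1]-(Z-L[3])*L[0]; rr=np.hypot(Y,Z); kn=(rr>.075)&(rr<.1)
L2=cv2.fitLine(np.c_[Y,Z][~kn].astype(np.float32),cv2.DIST_HUBER,0,.001,.01).ravel()
print("pointer line",np.arctan(L[1]/L[0]).round(4),"w/o knob",np.arctan(L2[1]/L2[0]).round(4),m.sum())
save(p,"pics/p%d.png"%(s["t"]*100),(180,60,330,220),5)
E
python3 ang.py; ls pics | grep ^p1
```

```text
13.2333 [ 0.54443745 -0.26156533  0.13522493] [ 0.00132981 -0.10498634  0.99447107 -0.0018424 ] [-0.13488464 -6.28722657  3.13449744] 29.355130791664124 0.10346756562854585
panel depth angle 0.5909 2551 offset -0.0071
pointer line 0.8211 w/o knob 0.823 214
p1323.png
```

```bash
python3 - <<'E'
from m import *
from scipy.signal import find_peaks
from scipy.optimize import minimize
ims=[arm.get_image("scene") for _ in range(6)]
p=ims[-1]; im=np.mean([i["pixels"].astype(np.float32) for i in ims],0)
f=cv2.GaussianBlur(im,(0,0),.5)
hs=[hsv(i) for i in ims]
deg=np.arange(-5,100,.5)
def unwrap(par,xp,img,rs):
    yaw,dx,dy=par; ex=np.array([np.cos(yaw),np.sin(yaw),0]); ey=np.array([-np.sin(yaw),np.cos(yaw),0])
    H=np.r_[.494+dx,-.0273+dy,.045]-.08*ey
    t=np.deg2rad(deg)[None]; r=rs[:,None]
    X=H+ex*xp-ey*(r*np.cos(t))[...,None]+np.array([0,0,1])*(r*np.sin(t))[...,None]
    c=X@p["R"].T+p["t"]; u=p["fx"]*c[...,0]/c[...,2]+p["cx"]; v=p["fy"]*c[...,1]/c[...,2]+p["cy"]
    return cv2.remap(img,u.astype(np.float32),v.astype(np.float32),cv2.INTER_LINEAR)
for yaw in(.205,.213,.221):
  for xp in(.100,.103):
    U=unwrap((yaw,0,0),xp,f,np.arange(.106,.124,.001)); g=U.mean(2).mean(0); yel=(U[...,0]-U[...,2]).mean(0)
    hp=cv2.GaussianBlur(g[None],(0,0),8)[0]-g
    pk,_=find_peaks(hp,prominence=3); print(yaw,xp,"ticks",[(float(deg[i]),round(float(hp[i]),1)) for i in pk],"yellow peak",deg[yel.argmax()], round(float(yel.max())), "centroid",round(float((deg*np.clip(yel-40,0,None)).sum()/np.clip(yel-40,0,None).sum()),2))
# depth-only pointer
for yaw in(.205,.221):
  ex=np.array([np.cos(yaw),np.sin(yaw),0]); ey=np.array([-np.sin(yaw),np.cos(yaw),0]); H=np.r_[.494,-.0273,.045]-.08*ey
  P=[]
  for i,h in zip(ims,hs):
    bx=np.zeros((400,640),bool); bx[132:205,203:265]=1
    m=bx&(h[:,:,0]>10)&(h[:,:,0]<35)&(h[:,:,1]>100); P.append(world(i,m)-H)
  P=np.vstack(P); a=P@ex; Y=-(P@ey); Z=P[:,2]; k=(abs(a-np.median(a))<.006)&~((np.hypot(Y,Z)>.075)&(np.hypot(Y,Z)<.1))
  L=cv2.fitLine(np.c_[Y,Z][k].astype(np.float32),cv2.DIST_HUBER,0,.001,.01).ravel()
  A=np.polyfit(np.hypot(Y,Z)[k],a[k],1)
  print("depth ptr",yaw,np.median(a).round(4),k.sum(),np.arctan(L[1]/L[0]).round(4),"offs",(L[2]*L[1]-L[3]*L[0]).round(4),"a slope",A.round(3))
E
python3 ang.py
```

```text
0.205 0.1 ticks [(-1.0, 4.6), (9.5, 2.0), (19.0, 2.5), (28.5, 5.8), (40.0, 2.3), (58.5, 8.1), (68.5, 4.3), (78.5, 3.9), (89.5, 11.9)] yellow peak 44.5 80 centroid 44.34
0.205 0.103 ticks [(1.0, 5.0), (11.5, 2.6), (21.5, 3.1), (31.5, 6.0), (42.5, 2.1), (61.0, 7.4), (70.5, 3.4), (80.0, 2.6), (90.5, 10.4)] yellow peak 47.0 81 centroid 47.11
0.213 0.1 ticks [(0.5, 4.9), (10.5, 2.2), (20.0, 2.5), (30.0, 5.7), (41.5, 2.2), (59.0, 7.7), (68.5, 4.0), (78.5, 3.5), (89.0, 12.0)] yellow peak 45.0 80 centroid 45.23
0.213 0.103 ticks [(2.5, 4.5), (12.5, 2.6), (22.5, 3.1), (32.5, 5.9), (45.5, 2.1), (61.5, 7.0), (70.5, 2.9), (80.0, 2.1), (90.5, 10.0)] yellow peak 48.0 81 centroid 47.93
0.221 0.1 ticks [(1.5, 4.8), (11.5, 2.4), (21.5, 2.6), (31.0, 5.7), (43.5, 2.4), (60.0, 7.3), (69.0, 3.5), (78.5, 3.1), (89.0, 11.9)] yellow peak 46.0 80 centroid 46.08
0.221 0.103 ticks [(3.5, 4.1), (13.5, 2.5), (24.0, 3.1), (33.5, 5.8), (46.5, 2.4), (62.0, 6.5), (71.0, 2.4), (80.0, 1.7), (90.5, 9.5)] yellow peak 49.0 80 centroid 48.74
depth ptr 0.205 0.1063 539 0.8062 offs -0.0051 a slope [-0.001  0.106]
depth ptr 0.221 0.1045 536 0.8058 offs -0.0039 a slope [-0.013  0.105]
13.5833 [ 0.54460041 -0.26258708  0.13368176] [ 0.0013357  -0.10460564  0.99451088 -0.00199838] [ 1.87739167 -7.74868605  2.22431669] 29.467082619667053 0.10456935252896186
panel depth angle 0.5901 2550 offset -0.0069
pointer line 0.779 w/o knob 0.8219 214
```

Run:
```python
from m import *
from scipy.optimize import least_squares
yaw=.213
def fr(yaw,dx=0,dy=0):
    ex=np.array([np.cos(yaw),np.sin(yaw),0]); ey=np.array([-np.sin(yaw),np.cos(yaw),0]); return ex,ey,np.r_[.494+dx,-.0273+dy,.045]-.08*ey
for c in("scene0","scene1"):
    p=dict(np.load(c+".npz")); ex,ey,H=fr(yaw); w=world(p,np.ones((400,640),bool))-H; a=w@ex;b=-(w@ey);z=w[:,2]
    k=(abs(a)<.075)&(b>.03)&(b<.135)&(abs(z-.007)<.012)
    L=cv2.fitLine(np.c_[b,z][k].astype(np.float32),cv2.DIST_HUBER,0,.001,.01).ravel(); print(c,"flat panel",np.arctan(L[1]/L[0]).round(4),"off",(L[2]*L[1]-L[3]*L[0]).round(4),k.sum())
ims=[arm.get_image("scene") for _ in range(4)]; p=ims[-1]
im=np.mean([i["pixels"].astype(np.float32) for i in ims]+[np.load("scene1.npz")["pixels"].astype(np.float32)]*2,0)
deg=np.arange(-5,100,.25)
def unwrap(ex,ey,H,xp,rs):
    t=np.deg2rad(deg)[None]; r=np.atleast_1d(rs)[:,None]
    X=H+ex*xp-ey*(r*np.cos(t))[...,None]+np.array([0,0,1])*(r*np.sin(t))[...,None]
    c=X@p["R"].T+p["t"]; return cv2.remap(im,(p["fx"]*c[...,0]/c[...,2]+p["cx"]).astype(np.float32),(p["fy"]*c[...,1]/c[...,2]+p["cy"]).astype(np.float32),cv2.INTER_LINEAR)
T=[0,10,20,30,60,70,80,90]
def ticks(par):
    yaw,xp,dy=par; ex,ey,H=fr(yaw,0,dy); g=unwrap(ex,ey,H,xp,np.arange(.106,.124,.001)).mean(2).mean(0)
    hp=np.clip(cv2.GaussianBlur(g[None],(0,0),14)[0]-g,0,None); out=[]
    for t in T:
        c=t
        for _ in range(6):
            k=abs(deg-c)<3; c=(deg[k]*hp[k]).sum()/(hp[k].sum()+1e-6)
        out.append(c-t)
    return np.array(out)
s=least_squares(ticks,[.213,.100,0],diff_step=.02,x_scale=[.01,.002,.002],loss="soft_l1"); print(s.x.round(4),ticks(s.x).round(2))
for par in(s.x,[.213,.1,0]):
    ex,ey,H=fr(par[0],0,par[2])
    for d in(0,.002,.003,.004,.005,.006):
        rs=np.r_[np.arange(.02,.072,.004),np.arange(.104,.128,.004)]; U=unwrap(ex,ey,H,par[1]+d,rs); Y=np.clip(U[...,0]-U[...,2]-40,0,None); Y[:,(deg<25)|(deg>75)]=0
        c=(Y*deg).sum(1)/Y.sum(1); x=rs*np.cos(np.deg2rad(c)); z=rs*np.sin(np.deg2rad(c))
        f=np.polyfit(x,z,1); print(d,"angles",c[::3].round(1),"slope rad",np.arctan(f[0]).round(4),"off mm",(f[1]*1000*np.cos(np.arctan(f[0]))).round(1))
```

```text
scene0 flat panel -0.0008 off -0.0084 1590
scene1 flat panel -0.0003 off -0.0083 1603
[0.1958 0.1028 0.0008] [ 0.07 -0.04  0.04 -0.06  0.17 -0.33 -0.28  0.46]
0 angles [41.7 42.7 43.9 44.9 45.5 45.6 45.8] slope rad 0.8174 off mm -2.2
0.002 angles [51.3 49.5 48.7 48.7 48.6 47.5 47.6] slope rad 0.8179 off mm 1.4
0.003 angles [55.9 52.9 51.1 50.6 50.1 48.5 48.5] slope rad 0.818 off mm 3.3
0.004 angles [59.6 56.3 53.5 52.4 51.7 49.4 49.4] slope rad 0.8194 off mm 5.0
0.005 angles [62.8 59.8 55.9 54.4 53.1 50.4 50.2] slope rad 0.8219 off mm 6.7
0.006 angles [65.3 63.  58.4 56.3 54.7 51.3 51.1] slope rad 0.8261 off mm 8.1
0 angles [36.2 37.6 40.4 42.4 43.6 45.  45.4] slope rad 0.8347 off mm -5.5
0.002 angles [42.9 44.1 45.1 46.1 46.7 46.8 47.1] slope rad 0.8396 off mm -2.3
0.003 angles [47.3 47.3 47.4 47.9 48.1 47.8 48. ] slope rad 0.8401 off mm -0.5
0.004 angles [52.2 50.6 49.8 49.7 49.6 48.7 48.8] slope rad 0.8399 off mm 1.3
0.005 angles [56.6 53.9 52.1 51.5 51.1 49.6 49.7] slope rad 0.8402 off mm 3.1
0.006 angles [60.2 57.2 54.5 53.4 52.5 50.6 50.5] slope rad 0.8416 off mm 4.8
```

{"api": "drive_tool", "payload": {"steps": [[[0, 0.004, -0.0061], 0], [[0, 0.0042, -0.0059], 0], [[0, 0.0043, -0.0056], 0], [[0, 0.0046, -0.0055], 0], [[0, 0.0048, -0.0053], 0], [[0, 0.0052, -0.005], 0], [[0, 0, 0], 0], [[0, 0, 0], 0], [[0, 0, 0], 0], [[0, 0, 0], 0]]}}

```text
t: 14.62
eef_pos: [0.5388, -0.2358, 0.167]
tcp_rot: [0.001, -0.105, 0.994, -0.002]
wrist_force: [0.2, -7.0, 3.9]
gripper_width: 0.1
grip_force: 29.4
```

```bash
python3 ang.py; python3 ang.py|grep panel
```

```text
14.6667 [ 0.53879922 -0.23577324  0.16703884] [ 0.00119379 -0.10473823  0.99449755 -0.00176225] [ 1.66629786 -7.14739605  3.17488428] 29.408932328224182 0.10161432095253681
panel depth angle 0.8136 2727 offset -0.0065
pointer line 0.8196 w/o knob 0.8261 238
panel depth angle 0.814 2734 offset -0.0065
```

{"api": "drive_tool", "payload": {"steps": [[[0, 0.0008, -0.0008], 0], [[0, 0, 0], 0], [[0, 0, 0], 0], [[0, 0, 0], 0], [[0, 0, 0], 0], [[0, 0, 0], 0], [[0, 0, 0], 0], [[0, 0, 0], 0]]}}

```text
t: 15.38
eef_pos: [0.5386, -0.235, 0.1678]
tcp_rot: [0.001, -0.105, 0.995, -0.002]
wrist_force: [0.9, -6.5, 3.3]
gripper_width: 0.101
grip_force: 29.4
```

```bash
python3 ang.py
python3 - <<'E'
from h import *
p=arm.get_image("scene")
for n in("ring_mid","whorl_mid","die_mid","plaque_mid","loupe_mid"):
    r=arm.regions_of(n,p)
    print(n,[(x["extent"],np.median(world(p,x["pixels"]),0).round(3).tolist()) for x in r[:2]])
arm.sign_off()
E
```

```text
15.4333 [ 0.53861554 -0.23505544  0.16777272] [ 0.00115959 -0.10469876  0.99450173 -0.00177305] [ 1.04319136 -6.28984234  3.7136892 ] 29.396921396255493 0.09988903022670187
panel depth angle 0.8185 2719 offset -0.0066
pointer line 0.8181 w/o knob 0.8252 238
ring_mid [([450.1, 212.9, 464.8, 222.7], [0.342, 0.233, 0.011]), ([308.2, 175.8, 320.2, 184.7], [0.492, -0.029, 0.039])]
whorl_mid [([434.3, 309.0, 458.7, 332.0], [0.552, 0.342, 0.019])]
die_mid [([382.1, 286.7, 390.9, 298.9], [0.584, 0.239, 0.02])]
plaque_mid [([449.6, 264.6, 467.5, 287.7], [0.457, 0.312, 0.012])]
loupe_mid [([250.7, 302.6, 282.4, 336.3], [0.764, 0.132, 0.037])]
the job is handed in; nothing more can be done
```

The job is handed in: the bone ring lies on the stage within about 3 mm of its centre, and the gripper is holding the panel steady at about 0.82 rad, against a pointer reading of 0.81 to 0.84 rad; the other finds and the loupe are where they were, and nothing touched the pointer.

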